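# Weigh a perfume bottle and print its label under product 90

## Robot

A 6-joint arm with a two-finger parallel gripper is mounted at the origin on the work surface. World frame = base frame: x ahead of the robot, y to its left, z up, the work surface at z = 0. Lengths are in mm, angles in rad, forces in N, time in s.
With the tool pointing down it reaches from about 300 to 775 mm from the base axis. Payload 14.6 kg.
Tool frame: the origin (TCP) lies midway between the tips of the shut fingers; the grasp point (between the pads) lies 19 mm behind it (pinch_z is the distance from the TCP to the grasp point, in mm); z points along the fingers, y is the direction in which the jaws open and shut (so a half turn about z gives the same grasp; the last joint's range is limited). The gripper opens to 94 mm and grips with 3 to 60 N. Pads are 16 mm wide; open, the fingers measure 119 mm over their backs; the gripper's body (75 mm by 177 mm) begins 78 mm behind the grasp point.
Start: joints at [1.068, 0.3, 1.521, -0, 1.321, -0.067], TCP at [232.171, 498.584, 205.446] pointing down, gripper open.
Joint ranges: [-3.03, 3.03], [-0.79, 2.21], [0.23, 2.52], [-1.04, 4.18], [0, 3.07], [-2.55, 2.55]. Speed limits (rad/s): [2.22, 2.22, 2.57, 3.14, 3.14, 3.14].

## Interface

Orientations are given as [roll, pitch, yaw] about the fixed x, y, z axes, in that order (R = Rz(yaw) Ry(pitch) Rx(roll)).
In Python, from cell import read_state, camera, sign_off, pinch_z gives the robot as it stands. The module is installed in compiled form; this text tells all that it offers.
- The arm moves only by the tool servo_tool, never from a script. Its argument "series" is a list of rows, each a list of 6 numbers: the shift along the tool's x, y, z in cm, then the turn, a rotation vector about the tool's x, y, z in rad. In form: [[tx, ty, tz, rx, ry, rz], ...]. A call has exactly 10 rows; each row is the pose to reach, as a shift and turn from the pose commanded when the call began, along the tool's axes at that moment; what a row does not reach only later rows make up. A row lasts 1/12 s, in which the tool goes at most 41.7 mm and 7.16 degrees, less where a joint would pass 70% of its speed; a pose out of reach is approached as far as the arm can. A call with a gripper value outside its range is refused whole. "gripper" is the finger opening in cm, from 0 to 9.4, set as the call begins (left out, the last holds). The fingers move at their own pace and stop on an object; "grip_force" is the grip in N (left out, the last holds). Time passes only in rows, so rows that repeat a pose let the fingers close, or fill a call up. It gives the time, the measured TCP pose, the force and the opening at its end, in the units of the state.
- read_state(): the state, without advancing time (a new reading comes with each control period).
- camera(name): name is "side" or "top" or "wrist"; returns a dict with "pixels" (400x640x3 uint8, red, green, blue), "fx", "fy", "cx", "cy" (pixels), "pose" (4x4, takes a point from camera to world coordinates); the wrist camera has in their place "mount" (4x4, takes a point from camera to tool coordinates, whose origin is the TCP and whose axes are the flange's). Camera axes: x right, y down, z forward; pixel columns grow to the right and rows downward; lengths in mm; the calibration is good to about 2 mm. A picture is of the moment at which its call begins: read the wrist's pose just before it. There is no depth.
- sign_off(): hands the job in, once; it reports no verdict.
The state is a dict: "clock": time; "joints": joint angles; "qd": joint speeds; "effort": joint torques, N m; "eef_pos": TCP position; "eef_rot": TCP orientation; "wrist_force": force on the tool from outside, world axes, zero at the start; "moment": the same for the moment, N m; "finger_gap": finger opening in mm.
Only numpy, scipy, OpenCV 4.12 (cv2) and the standard library are available. Lean on these libraries where they do the work, as an engineer would, in place of code of your own. Each camera call takes 0.05 s, during which the arm holds its last target.

## Task

Weigh the rectangular perfume bottle and print its label under product number 90: press the round ZERO key while the pan is still empty, stand the bottle upright near the middle of the pan and let go, then key in 9, 0 and press the wide PRINT key. Press each key squarely all the way down until it stops and let it come back up before the next, pressing no other key and not pushing so hard that the indicator is tilted out of its setting. Put the bottle down gently and leave everything else on the bench where it is.

Things in the scene. Friction and masses are not known exactly. Their poses are not given: they have to be found in the camera images.
- panel (a point): centre of the face of the weighing indicator (on the face, not on a key): grey housing, face 210 mm wide, 150 mm high, leaning 0.28 to 0.50 rad from horizontal towards the robot. Frame: z squarely out of the face, x up the face, y to the operator's left. Display upper left, ZERO and PRINT below it, number pad on the right as on a calculator (789 / 456 / 123 / clear 0 point). Keys stand 10 mm proud.
- panel_top (a point): middle of the top edge of the face, 75 mm up from its centre. The housing (50 mm thick) is held in a steel U-bracket on the bench by friction about an axis along the panel's y, 28 mm behind the face's centre; a push of about 13 N on the top or lowest row of keys makes it slip, and this point shifts.
- bottle_mid (a point): centre, half-way up, of the flat rectangular perfume bottle (the only one with a rectangular body): glass body 50 mm (x) by 28 mm (y) by 60 mm tall, black round cap 22 mm across above it, 88 mm tall overall, 100 to 180 g; this point is 44 mm above its underside; z up through the cap
- bottle: the same rectangular bottle; origin at the centre of its underside
- key7 (a joint): digit 7; centre at x = 45 mm, y = -20 mm in the panel's frame; value is how far it is pressed in (m), 0 when up
- key8 (a joint): digit 8; centre at x = 45 mm, y = -50 mm in the panel's frame; value is how far it is pressed in (m), 0 when up
- key9 (a joint): digit 9, top right; number keys are 18 mm square, 30 mm apart; centre at x = 45 mm, y = -80 mm in the panel's frame; value is how far it is pressed in (m), 0 when up
- key4 (a joint): digit 4; centre at x = 15 mm, y = -20 mm in the panel's frame; value is how far it is pressed in (m), 0 when up
- key5 (a joint): digit 5 (small pip on top); centre at x = 15 mm, y = -50 mm in the panel's frame; value is how far it is pressed in (m), 0 when up
- key6 (a joint): digit 6; centre at x = 15 mm, y = -80 mm in the panel's frame; value is how far it is pressed in (m), 0 when up
- key1 (a joint): digit 1; centre at x = -15 mm, y = -20 mm in the panel's frame; value is how far it is pressed in (m), 0 when up
- key2 (a joint): digit 2; centre at x = -15 mm, y = -50 mm in the panel's frame; value is how far it is pressed in (m), 0 when up
- key3 (a joint): digit 3; centre at x = -15 mm, y = -80 mm in the panel's frame; value is how far it is pressed in (m), 0 when up
- key_clear (a joint): clear key, left of the 0; centre at x = -45 mm, y = -20 mm in the panel's frame; value is how far it is pressed in (m), 0 when up
- key0 (a joint): digit 0; centre at x = -45 mm, y = -50 mm in the panel's frame; value is how far it is pressed in (m), 0 when up
- key_point (a joint): decimal point key, right of the 0; centre at x = -45 mm, y = -80 mm in the panel's frame; value is how far it is pressed in (m), 0 when up
- key_zero (a joint): ZERO key: the only round one, 22 mm across. All keys are light grey, unmarked and move along -z of the panel; centre at x = -45 mm, y = 80 mm in the panel's frame; value is how far it is pressed in (m), 0 when up
- key_print (a joint): PRINT key: the only wide bar, 46 mm across by 18 mm. Keys of this worn pad go in 2.5 to 7 mm, each differently, so feel for the stop: the spring starts at 1.4 N and reaches 4.5 N at the hard stop, and only there does a key surely count; centre at x = -45 mm, y = 38 mm in the panel's frame; value is how far it is pressed in (m), 0 when up
- round_bottle: slim round bottle with black cap, 31 mm across, 92 mm tall; origin under its centre
- squat_jar: squat amber jar with black lid, 52 mm across, 50 mm tall; origin under its centre
- spare_cap: loose black cap, 25 mm across, 28 mm tall; origin under its centre
- tape_roll: tape roll lying flat, 84 mm across, 24 mm tall; origin under its centre
- gift_box: black carton box, 50 x 85 x 105 mm tall; origin under its centre
- scale: the bench scale, fixed to the bench: low grey base with a flat stainless steel pan on top, pan 280 mm (x) by 220 mm (y), its upper surface 75 mm above this origin; origin on the bench under the pan's centre; z up
Mind the look-alikes: they are no part of the job. What is shaped like the bottle but red is not meant.

How it is judged (in metres and radians):
On the way, in this order (a step that is already met when the one before it is completed fails the run):
1. the round ZERO key is pressed home while the pan is empty (value of joint key_zero above 0.002 m and not (x of bottle in the frame of scale between -0.13 and 0.13 m and y of bottle in the frame of scale between -0.1 and 0.1 m)), for 0.03 s.
2. the rectangular bottle stands upright on the pan, let go, and the ZERO key is up (x of bottle in the frame of scale between -0.09 and 0.09 m and y of bottle in the frame of scale between -0.065 and 0.065 m and z of bottle in the frame of scale between 0.071 and 0.081 m and angle between bottle's own z axis and vertical below 0.1 rad and contact force between the fingers and bottle below 0.1 N and value of joint key_zero below 0.00075 m), for 0.2 s.
3. the 9 key is pressed home, bottle on the pan (x of bottle in the frame of scale between -0.09 and 0.09 m and y of bottle in the frame of scale between -0.065 and 0.065 m and z of bottle in the frame of scale between 0.071 and 0.081 m and angle between bottle's own z axis and vertical below 0.1 rad and value of joint key9 above 0.0024 m), for 0.03 s.
4. the 0 key is pressed home, the 9 key up again (x of bottle in the frame of scale between -0.09 and 0.09 m and y of bottle in the frame of scale between -0.065 and 0.065 m and z of bottle in the frame of scale between 0.071 and 0.081 m and angle between bottle's own z axis and vertical below 0.1 rad and value of joint key0 above 0.004 m and value of joint key9 below 0.0009 m), for 0.03 s.
5. the PRINT key is pressed home, the 0 key up again (x of bottle in the frame of scale between -0.09 and 0.09 m and y of bottle in the frame of scale between -0.065 and 0.065 m and z of bottle in the frame of scale between 0.071 and 0.081 m and angle between bottle's own z axis and vertical below 0.1 rad and value of joint key_print above 0.0056 m and value of joint key0 below 0.0015 m), for 0.03 s.
At the end, for the whole second after the job is handed in: the bottle stands upright (within 0.1 rad) on the pan, its centre within 90 mm of the pan's centre along the pan's length and 65 mm across, let go and at rest; the ZERO, 9, 0 and PRINT keys are up again; the top edge of the indicator's face is within 3 mm of where it was (all of step 2 and value of joint key9 below 0.0009 m and value of joint key0 below 0.0015 m and value of joint key_print below 0.0021 m and linear speed of bottle below 0.02 m/s and distance of panel_top from where it was at the start of the episode below 0.003 m); the robot touches nothing.
It fails at once if a key other than ZERO, 9, 0 and PRINT, or two keys at once, pressed half-way or more ((value of joint any of key7, key5, key3 above 0.00225 m or value of joint any of key8, key4, key1, key2, key_clear, key_point above 0.002 m or value of joint key6 above 0.00175 m) or ((value of joint key_zero above 0.00125 m and value of joint key9 above 0.0015 m) or (value of joint key_zero above 0.00125 m and value of joint key0 above 0.0025 m) or (value of joint key_zero above 0.00125 m and value of joint key_print above 0.0035 m) or (value of joint key9 above 0.0015 m and value of joint key0 above 0.0025 m) or (value of joint key9 above 0.0015 m and value of joint key_print above 0.0035 m) or (value of joint key0 above 0.0025 m and value of joint key_print above 0.0035 m))).
It fails at once if ZERO pressed half-way or more with the bottle over or on the pan, or 9, 0 or PRINT before it stands on the pan ((value of joint key_zero above 0.00125 m and (x of bottle in the frame of scale between -0.13 and 0.13 m and y of bottle in the frame of scale between -0.1 and 0.1 m)) or ((value of joint key9 above 0.0015 m or value of joint key0 above 0.0025 m or value of joint key_print above 0.0035 m) and not (x of bottle in the frame of scale between -0.09 and 0.09 m and y of bottle in the frame of scale between -0.065 and 0.065 m and z of bottle in the frame of scale between 0.071 and 0.081 m and angle between bottle's own z axis and vertical below 0.1 rad))).
It fails at once if the indicator's tilt is pushed over: the top edge of its face shifts by more than 3 mm (distance of panel_top from where it was at the start of the episode above 0.003 m).
It fails at once if the bottle tipped by more than about 35 degrees, or dropped on the pan (over 0.4 m/s within 20 mm of it), or forced down on it with more than 60 N (angle between bottle's own z axis and vertical above 0.6 rad or contact force between bottle and scale above 60 N or ((x of bottle in the frame of scale between -0.13 and 0.13 m and y of bottle in the frame of scale between -0.1 and 0.1 m) and z of bottle in the frame of scale between 0.07 and 0.095 m and linear speed of bottle above 0.4 m/s)).
It fails at once if another bottle, jar, cap, the carton box or the tape is shifted by more than 20 mm (distance of any of round_bottle, squat_jar, spare_cap, tape_roll, gift_box from where it was at the start of the episode above 0.02 m).
It also fails if it takes over 72 s, if anything falls off the work surface, if the arm or the gripper's body presses on something with over 40 N, if the wrist force passes 120 N, or if a joint passes its speed limit or range.

## Working session

There is one attempt and no reset: what is moved stays moved. The work goes in short steps, Python scripts to look and compute and a tool call to move; the robot and the scene stay as the last step left them, time stands still between calls to the robot, and variables do not carry over. Pictures are saved under pics/ and viewed, and the job is handed in when it is done.

Besides the shell and the picture viewer there is one more tool, called in YAML: its name, and indented under it one key for each argument. servo_tool: Moves the arm, as the interface text tells. Its arguments: {"type":"object","properties":{"series":{"type":"array"},"gripper":{"type":"number"},"grip_force":{"type":"number"}},"required":["series"]}

```bash
mkdir -p pics; cat > h.py <<'E'
import numpy as np, cv2
from scipy.spatial.transform import Rotation as R
from cell import read_state, camera, pinch_z
def snap(n,f):
    s=read_state(); c=camera(n); cv2.imwrite('pics/'+f,c['pixels'][:,:,::-1]); 
    import pickle; pickle.dump((s,c),open('pics/'+f+'.pkl','wb')); return s,c
E
python3 - <<'E'
from h import *
s,c=snap('top','top0.png'); print(s); print(c['pose'],c['fx'],c['cx'],c['cy'])
s,c=snap('side','side0.png'); print(c['pose'],c['fx'],c['cx'],c['cy'])
s,c=snap('wrist','wrist0.png'); print(c['mount'],c['fx']); print(pinch_z)
E
```

```text
{'clock': 0.0, 'joints': array([ 1.06835792e+00,  3.00514183e-01,  1.52158568e+00, -3.21923513e-05,
        1.32069554e+00, -6.65786678e-02]), 'qd': array([-0.00080307,  0.00184343,  0.00075063, -0.0018658 ,  0.00048573,
       -0.00112821]), 'effort': array([ 2.69125208e-03, -5.31788313e+01, -3.52749753e+01,  7.09518464e-02,
        2.42085446e-02, -1.11345917e-04]), 'eef_pos': array([232.07616649, 498.34630541, 204.86075319]), 'eef_rot': array([-3.14039049e+00, -4.89062577e-05,  2.70574088e+00]), 'wrist_force': array([ 1.19149305, -0.69359328, -0.13833172]), 'moment': array([-0.05129692,  0.04520421, -0.04148064]), 'finger_gap': 93.89078718818993}
[[ 2.11596595e-02 -9.78994564e-01  2.02785384e-01  2.83938573e+02]
 [-9.99773870e-01 -2.02905209e-02  6.36419107e-03 -8.15879105e+01]
 [-2.11588738e-03 -2.02874193e-01 -9.79202525e-01  1.27996734e+03]
 [ 0.00000000e+00  0.00000000e+00  0.00000000e+00  1.00000000e+00]] 480.0901879387489 320.3554568440035 204.51448638449932
[[ 7.87958478e-01 -4.65341420e-01  4.03210615e-01  1.50767100e+02]
 [-6.15637481e-01 -5.84165797e-01  5.28905298e-01 -5.67351407e+02]
 [-1.05796919e-02 -6.64986981e-01 -7.46780012e-01  8.14287074e+02]
 [ 0.00000000e+00  0.00000000e+00  0.00000000e+00  1.00000000e+00]] 413.14194384330347 318.4230317728531 201.65766031575828
[[ 1.94084995e-04 -9.72859225e-01 -2.31397689e-01  6.63965404e+01]
 [ 9.99999714e-01  1.95839448e-05  7.56414287e-04  1.53507112e-01]
 [-7.31352938e-04 -2.31397769e-01  9.72858950e-01 -1.78551293e+02]
 [ 0.00000000e+00  0.00000000e+00  0.00000000e+00  1.00000000e+00]] 301.72651608554094
18.8
```

View pics/top0.png

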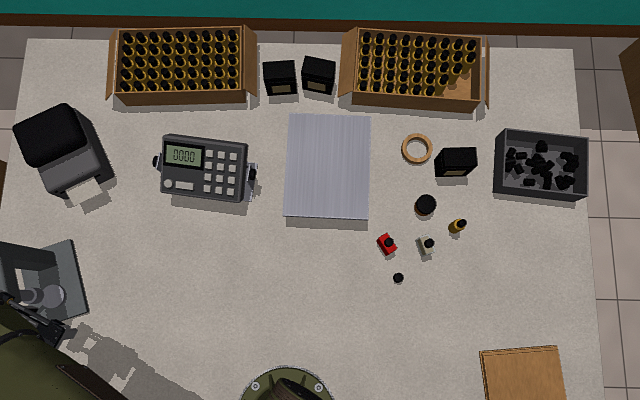

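View pics/side0.png

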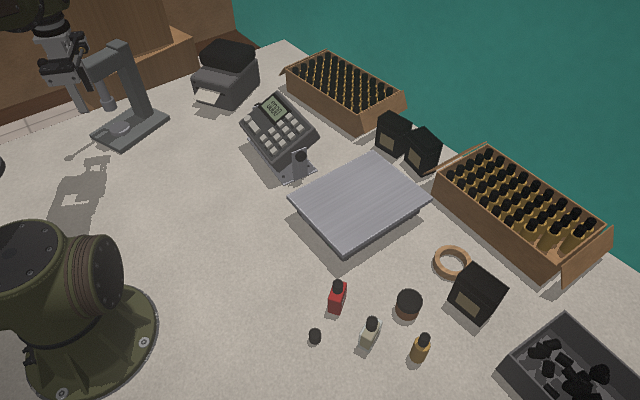

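View pics/wrist0.png

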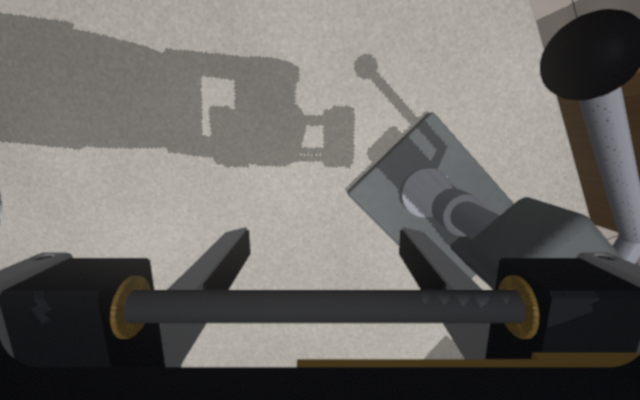

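The rectangular candidates in the top view are the red bottle at (388,243), a decoy, and the pale bottle at (427,245). The other items are the round amber bottle (458,226), jar (425,205), loose cap (398,278) and carton (456,162). By the description I choose the pale one at (427,245), and will check it in a close crop.

```bash
python3 - <<'E'
import cv2,numpy as np
t=cv2.imread('pics/top0.png'); s=cv2.imread('pics/side0.png')
def crop(i,x,y,w,h,k): return cv2.resize(i[y:y+h,x:x+w],None,fx=k,fy=k,interpolation=cv2.INTER_NEAREST)
a=crop(t,370,190,100,100,4); b=crop(s,300,270,140,100,4)
cv2.imwrite('pics/c1.png',np.hstack([a[:, :390],b[:, :400]])[:,:800])
a=crop(t,145,125,120,85,6); cv2.imwrite('pics/c2.png',a)
b=crop(s,230,85,100,100,6); cv2.imwrite('pics/c3.png',b)
E
```

```text
(no output)
```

View pics/c1.png

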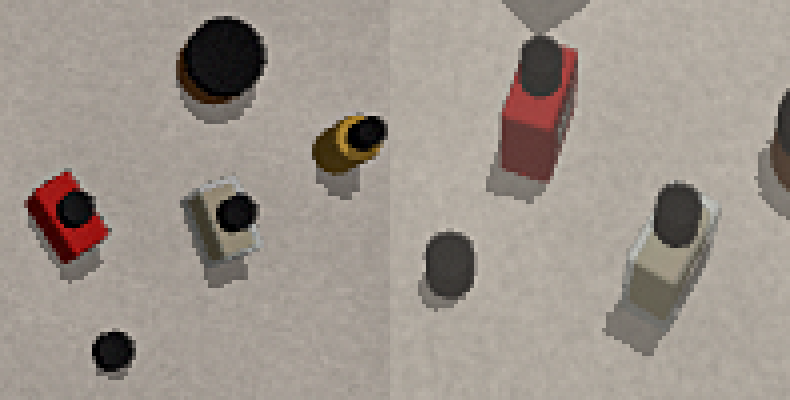

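View pics/c2.png

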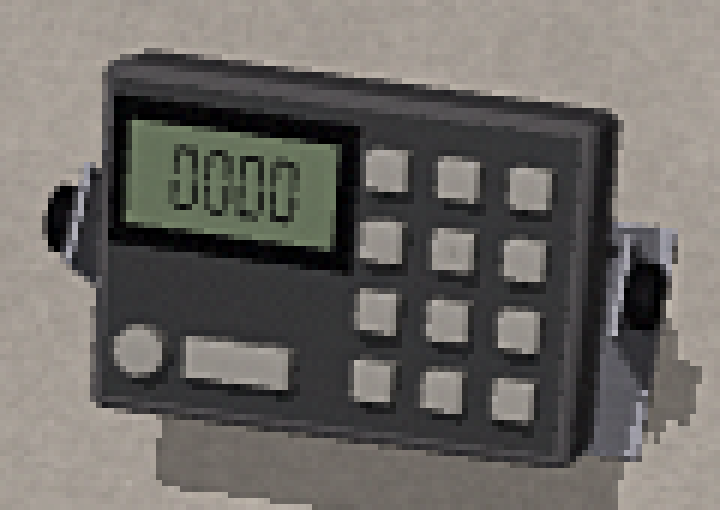

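View pics/c3.png

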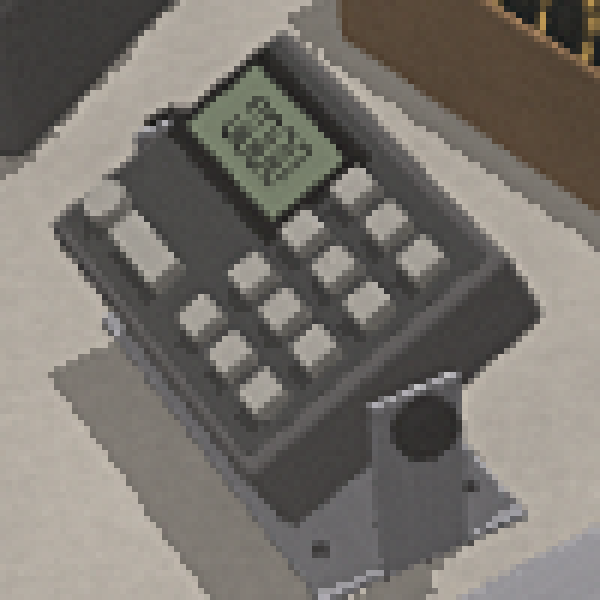

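The crop confirms it: a cream rectangular body with a round black cap at top (427,243) and side (470,330); the other rectangular bottle is red. Next I measure the keys in both views.

```bash
cat >> h.py <<'E'
import pickle
def load(f): return pickle.load(open('pics/'+f+'.pkl','rb'))
def ray(c,uv,P=None):
    P=c['pose'] if P is None else P
    d=P[:3,:3]@np.array([(uv[0]-c['cx'])/c['fx'],(uv[1]-c['cy'])/c['fy'],1.]); return P[:3,3].copy(),d/np.linalg.norm(d)
def onplane(c,uv,z,P=None):
    o,d=ray(c,uv,P); return o+d*(z-o[2])/d[2]
def tri(*rs):
    A=np.zeros((3,3));b=np.zeros(3)
    for o,d in rs:
        M=np.eye(3)-np.outer(d,d);A+=M;b+=M@o
    p=np.linalg.solve(A,b); return p,[np.linalg.norm((np.eye(3)-np.outer(d,d))@(p-o)) for o,d in rs]
def proj(c,p,P=None):
    P=c['pose'] if P is None else P
    q=P[:3,:3].T@(np.asarray(p)-P[:3,3]); return np.array([c['fx']*q[0]/q[2]+c['cx'],c['fy']*q[1]/q[2]+c['cy']])
KEYS={'7':(45,-20),'8':(45,-50),'9':(45,-80),'4':(15,-20),'5':(15,-50),'6':(15,-80),'1':(-15,-20),'2':(-15,-50),'3':(-15,-80),'C':(-45,-20),'0':(-45,-50),'P':(-45,-80),'Z':(-45,80),'PR':(-45,38)}
def comps(m,amin=20,amax=1e9):
    n,l,st,ce=cv2.connectedComponentsWithStats(m.astype(np.uint8),connectivity=4)
    return [(ce[i],st[i]) for i in range(1,n) if amin<=st[i][4]<=amax]
E
python3 - <<'E'
from h import *
_,ct=load('top0.png');_,cs=load('side0.png')
for c,(x,y,w,h),th in((ct,(160,138,82,66),130),(cs,(235,95,80,75),150)):
    g=cv2.cvtColor(c['pixels'],cv2.COLOR_RGB2GRAY)[y:y+h,x:x+w]
    for ce,st in comps(g>th,8): print(np.round(ce+[x,y],1),st[2:])
E
```

```text
[160.5 144.8] [ 2 15 29]
[229.6 139.1] [32  5 86]
[208.8 152.9] [ 7  7 40]
[220.6 154.4] [ 7  8 39]
[232.6 156. ] [ 7  7 41]
[208.2 164.7] [ 7  7 40]
[219.7 166.3] [ 7  7 39]
[231.7 167.8] [ 7  7 41]
[207.5 176.5] [ 6  8 38]
[219.  178.2] [ 7  7 40]
[230.8 179.7] [ 7  7 38]
[167.5 183. ] [ 8  7 46]
[184.  185.1] [ 17   9 110]
[206.4 188.2] [ 6  7 38]
[218.5 189.8] [ 7  7 40]
[229.8 191.2] [ 7  7 37]
[165.  198.2] [ 12  12 118]
[243.9 129.8] [ 35  75 870]
[303.6 112. ] [ 30  31 192]
[288.2 115.3] [ 7  6 24]
[293.7 121.2] [ 7  6 23]
[253.4 125.6] [10 12 60]
[280.  122.4] [ 7  6 23]
[299.6 127.1] [ 7  6 24]
[285.  128.5] [ 7  6 24]
[271.2 129.7] [ 7  6 23]
[290.7 134.5] [ 7  6 26]
[276.5 135.8] [ 6  6 22]
[262.5 137. ] [ 6  7 24]
[281.6 142. ] [ 7  7 25]
[267.6 143.1] [ 7  6 24]
[311.2 154.5] [  8  23 132]
[273.  149.5] [ 7  6 24]
```

```bash
python3 - <<'E'
from h import *
_,ct=load('top0.png');_,cs=load('side0.png')
T={'7':(208.8,152.9),'8':(220.6,154.4),'9':(232.6,156),'4':(208.2,164.7),'5':(219.7,166.3),'6':(231.7,167.8),'1':(207.5,176.5),'2':(219,178.2),'3':(230.8,179.7),'C':(206.4,188.2),'0':(218.5,189.8),'P':(229.8,191.2),'PR':(184,185.1)}
S={'7':(288.2,115.3),'8':(293.7,121.2),'9':(299.6,127.1),'4':(280,122.4),'5':(285,128.5),'6':(290.7,134.5),'1':(271.2,129.7),'2':(276.5,135.8),'3':(281.6,142),'C':(262.5,137),'0':(267.6,143.1),'P':(273,149.5),'PR':(253.4,125.6)}
ks=list(T); W=[];M=[]
for k in ks:
    p,r=tri(ray(ct,T[k]),ray(cs,S[k])); W.append(p);M.append((*KEYS[k],10)); print(k,p.round(1),np.round(r,1))
W=np.array(W);M=np.array(M,float)
a,b=W.mean(0),M.mean(0)
rot,rs=R.align_vectors(W-a,M-b); o=a-rot.apply(b)
print('panel',o.round(1)); print(rot.as_matrix().round(3)); print('resid',(W-rot.apply(M)-o).round(1).tolist())
z=rot.as_matrix()[:,2]; print('lean',np.arccos(z[2]),'yaw',np.arctan2(*-z[[1,0]]))
# bottle
for c,(x,y,w,h) in((ct,(370,190,100,100)),(cs,(300,270,140,100))):
    g=c['pixels'][y:y+h,x:x+w].astype(int)
    hs=cv2.cvtColor(c['pixels'][y:y+h,x:x+w],cv2.COLOR_RGB2HSV)
    for ce,st in comps((g.max(2)<70),20): print('dark',np.round(ce+[x,y],1),st)
# scale pan corners from top view
g=ct['pixels'].astype(int)
m=(g[:,:,2]>g[:,:,0]+8)&(g.mean(2)>100); m[:, :270]=0;m[:,385:]=0
for ce,st in comps(m[95:235],500): print('pan',ce+[0,95],st, )
mm=np.zeros_like(m,np.uint8); mm[95:235]=m[95:235]
cn=max(cv2.findContours(mm,0,2)[0],key=cv2.contourArea); print(cv2.minAreaRect(cn)); print(cv2.approxPolyDP(cn,5,True)[:,0].tolist())
for u in cv2.boxPoints(cv2.minAreaRect(cn)): print(onplane(ct,u,75).round(1))
E
```

```text
7 [644.  205.8 139.8] [1.2 1.2]
8 [641.  176.4 139.1] [1.1 1.1]
9 [637.7 146.2 139.5] [0.7 0.7]
4 [617.4 208.2 127.4] [0.9 0.9]
5 [614.  179.6 126.2] [1.1 1.1]
6 [610.8 149.3 126.8] [0.9 0.9]
1 [590.  211.2 114.6] [1.3 1.3]
2 [586.9 182.1 113.7] [0.8 0.8]
3 [583.2 152.3 114.1] [1.2 1.2]
C [563.1 215.4 100.7] [1.3 1.3]
0 [559.2 184.2 102. ] [1.3 1.3]
P [556.8 155.8 100.3] [1.1 1.1]
PR [570.  272.6 100.9] [1.2 1.2]
panel [610.1 229.8 111.4]
[[ 0.899  0.11  -0.424]
 [-0.101  0.994  0.045]
 [ 0.427  0.002  0.904]]
resid [[-0.1, -0.0, 0.2], [0.2, 0.4, -0.4], [0.2, -0.0, 0.0], [0.3, -0.6, 0.6], [0.2, 0.6, -0.5], [0.2, 0.0, 0.1], [-0.2, -0.7, 0.7], [-0.0, 0.1, -0.2], [-0.4, 0.1, 0.2], [-0.2, 0.5, -0.5], [-0.7, -0.8, 0.9], [0.2, 0.5, -0.8], [0.3, 0.0, -0.4]]
lean 0.4408660974920862 yaw -0.10681773216381775
dark [424.9 204.9] [ 44   4  23  22 357]
dark [461.2 223.1] [87 29 10  9 65]
dark [452.4 228.2] [78 32 13 11 67]
dark [388.4 241.9] [14 48 10  9 68]
dark [428.4 242.8] [54 48 10 10 73]
dark [382.1 247.1] [ 7 49 12 17 56]
dark [421.  246.6] [47 49  8 16 47]
dark [397.8 277.5] [23 83 11 10 82]
dark [337.4 286.2] [ 33   9  10  15 129]
dark [409.  301.1] [ 96  19  27  25 512]
dark [371.3 323.6] [ 66  46  12  16 145]
dark [314.5 336. ] [  9  59  12  15 157]
dark [423.6 339.7] [118  63  12  15 135]
((286.0885314941406, 202.67257690429688), (5.853672027587891, 25.011144638061523), 3.814074993133545)
[[284, 190], [286, 215]]
[504.3  22.7  75. ]
[569.8  20.8  75. ]
[569.    5.7  75. ]
[503.6   7.7  75. ]
```

```bash
python3 - <<'E'
from h import *
_,ct=load('top0.png');_,cs=load('side0.png')
p,r=tri(ray(ct,(428.4,242.8)),ray(cs,(371.3,323.6))); print('cap',p,r, onplane(ct,(428.4,242.8),84))
for u in [(290,113),(371,113),(369,219),(285,216)]: print('pan',onplane(ct,u,75).round(1))
for n,u,z in [('red',(388.4,241.9),84),('jar',(424.9,204.9),45),('round',(461.2,223.1),88),('spare',(397.8,277.5),22)]: print(n,onplane(ct,u,z).round(1))
g=ct['pixels'][220:270,405:450].astype(int)
t=cv2.resize(ct['pixels'][228:262,410:444][:,:,::-1],None,fx=16,fy=16,interpolation=cv2.INTER_NEAREST); cv2.imwrite('pics/c4.png',t)
E
```

```text
cap [ 440.53099263 -348.8073834    70.00677786] [np.float64(0.7989926398969543), np.float64(0.7989926398969182)] [ 439.43179579 -346.09975448   84.        ]
pan [781.2  12.5  75. ]
pan [ 785.6 -203.6   75. ]
pan [ 498.4 -198.4   75. ]
pan [501.7  15.8  75. ]
red [ 439.6 -246.1   84. ]
jar [ 544.3 -348.    45. ]
round [ 490.4 -428.8   88. ]
spare [ 355.4 -278.3   22. ]
```

View pics/c4.png

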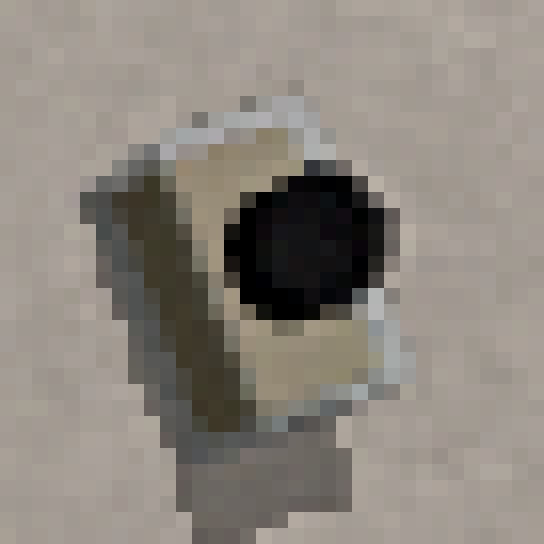

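```bash
cat >> h.py <<'E'
PO=np.array([610.1,229.8,111.4]); PR_=R.align_vectors(np.eye(3),np.eye(3))[0]
_M=np.array([[.899,.110,-.424],[-.101,.994,.045],[.427,.002,.904]]); u,_,v=np.linalg.svd(_M); PM=u@v
def pk(x,y,z): return PO+PM@np.array([x,y,z],float)
RT=np.column_stack([PM[:,1],PM[:,0],-PM[:,2]])
def delta(Rt,pt,s=None):
    s=s or read_state(); R0=R.from_euler('xyz',s['eef_rot']).as_matrix()
    return (R0.T@(np.asarray(pt)-s['eef_pos'])/10).round(3), R.from_matrix(R0.T@Rt).as_rotvec().round(4)
E
python3 - <<'E'
from h import *
print(pk(-45,80,10), pk(-45,80,70)); print(delta(RT,pk(-45,80,70)), PM)
E
```

```text
[574.23312002 314.2919831  101.41642787] [548.77320198 316.99722024 155.67943797]
(array([-36.366,  -3.073,   4.935]), array([-0.3841, -0.272 ,  1.2247])) [[ 0.89876834  0.11026269 -0.42433197]
 [-0.10064675  0.99390008  0.04508729]
 [ 0.42671502  0.00218461  0.9043835 ]]
```

servo_tool:
  series:
    - [-3,-0.2,0,0,0,0]
    - [-7,-0.5,0,-0.02,-0.015,0.07]
    - [-11,-0.8,0,-0.05,-0.035,0.16]
    - [-15,-1.1,0,-0.08,-0.055,0.26]
    - [-19,-1.5,0.3,-0.11,-0.08,0.36]
    - [-23,-1.9,0.7,-0.145,-0.1,0.46]
    - [-27,-2.2,1.2,-0.18,-0.125,0.56]
    - [-31,-2.6,1.8,-0.21,-0.15,0.67]
    - [-34,-2.9,2.4,-0.24,-0.17,0.78]
    - [-36,-3,3,-0.27,-0.19,0.87]
  gripper: 0
  grip_force: 20

```text
clock: 0.98
eef_pos: [548.0, 317.3, 174.9]
eef_rot: [2.825, 0.054, 1.812]
wrist_force: [0.7, -0.1, -0.1]
finger_gap: 30.7
```

```bash
python3 - <<'E'
from h import *
s=read_state(); print(s['eef_pos'],s['joints'],s['clock'],s['wrist_force']); print(delta(RT,pk(-45,80,50)))
E
```

```text
[547.97916138 317.29234581 174.93427613] [ 0.52541282  0.35548072  1.55373714 -0.16894501  0.94775018  0.35485466] 0.9833 [ 0.73831064 -0.06696698 -0.12346521]
(array([-0.136, -0.338,  3.832]), array([-0.1137, -0.0784,  0.3472]))
```

servo_tool:
  series:
    - [0,-0.1,0.8,-0.03,-0.02,0.09]
    - [-0.1,-0.2,1.6,-0.06,-0.04,0.18]
    - [-0.1,-0.3,2.4,-0.09,-0.06,0.27]
    - [-0.1,-0.34,3.2,-0.11,-0.078,0.34]
    - [-0.14,-0.34,3.8,-0.114,-0.078,0.347]
    - [-0.14,-0.34,3.83,-0.114,-0.078,0.347]
    - [-0.14,-0.34,3.83,-0.114,-0.078,0.347]
    - [-0.14,-0.34,3.83,-0.114,-0.078,0.347]
    - [-0.14,-0.34,3.83,-0.114,-0.078,0.347]
    - [-0.14,-0.34,3.83,-0.114,-0.078,0.347]

```text
clock: 1.82
eef_pos: [555.3, 318.2, 138.7]
eef_rot: [2.701, -0.002, 1.469]
wrist_force: [-1.1, -0.2, -0.7]
finger_gap: 0.5
```

```bash
python3 - <<'E'
from h import *
s,c=snap('wrist','w1.png'); print(s['eef_pos'],s['clock'],s['wrist_force'],s['finger_gap']); print(delta(RT,pk(-45,80,10)))
R0=R.from_euler('xyz',s['eef_rot']).as_matrix(); Tw=np.eye(4);Tw[:3,:3]=R0;Tw[:3,3]=s['eef_pos']
P=Tw@c['mount']
im=c['pixels'][:,:,::-1].copy()
for k,(x,y) in KEYS.items():
    u=proj(c,pk(x,y,10),P); print(k,u.round(0)); cv2.circle(im,tuple(int(v) for v in u),2,(0,0,255),-1)
cv2.imwrite('pics/w1m.png',im)
E
```

```text
[555.30459878 318.16205949 138.65788268] 1.8167 [-1.06176008 -0.16437922 -0.7399341 ] 0.46310945661500585
(array([-0.198,  0.162,  4.181]), array([-0.0007, -0.003 ,  0.0077]))
7 [432. 340.]
8 [429. 371.]
9 [426. 399.]
4 [397. 340.]
5 [394. 370.]
6 [392. 399.]
1 [361. 340.]
2 [360. 370.]
3 [358. 399.]
C [325. 339.]
0 [325. 370.]
P [324. 399.]
Z [326. 225.]
PR [326. 276.]
```

View pics/w1m.png

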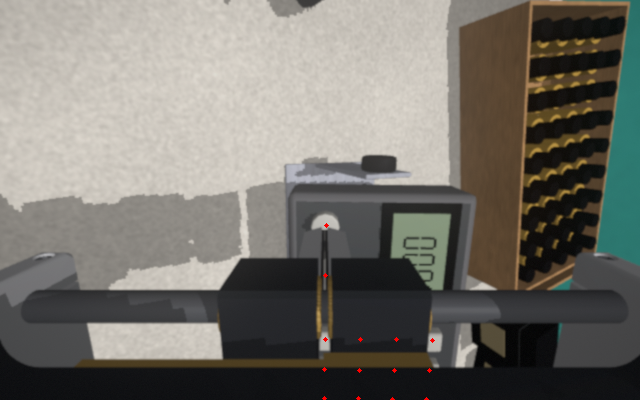

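servo_tool:
  series:
    - [-0.05,0.04,0.6,0,0,0]
    - [-0.1,0.08,1.2,0,-0.001,0.003]
    - [-0.15,0.12,1.8,0,-0.002,0.005]
    - [-0.2,0.16,2.4,0,-0.003,0.008]
    - [-0.2,0.16,2.9,0,-0.003,0.008]
    - [-0.2,0.16,3.3,0,-0.003,0.008]
    - [-0.2,0.16,3.6,0,-0.003,0.008]
    - [-0.2,0.16,3.8,0,-0.003,0.008]
    - [-0.2,0.16,3.9,0,-0.003,0.008]
    - [-0.2,0.16,3.9,0,-0.003,0.008]

```text
clock: 2.7
eef_pos: [572.8, 314.4, 103.4]
eef_rot: [2.702, -0.002, 1.46]
wrist_force: [-2.1, -0.8, 0.8]
finger_gap: 0.5
```

```bash
cat >> h.py <<'E'
def force(n=4):
    f=[];p=[]
    for i in range(n):
        s=read_state(); f.append(s['wrist_force']); p.append(s['eef_pos'])
        if i<n-1: camera('side')
    f=np.array(f); fn=f@PM[:,2]; R0=R.from_euler('xyz',s['eef_rot']).as_matrix()
    q=PM.T@(np.mean(p,0)-PO)
    print('t',round(s['clock'],2),'f',f.mean(0).round(2),'fn',fn.round(2),'panelpos',q.round(2),'tilt',R.from_matrix(RT.T@R0).as_rotvec().round(4))
E
python3 - <<'E'
from h import *
force()
s,c=snap('side','s1.png'); cv2.imwrite('pics/s1c.png',cv2.resize(c['pixels'][60:180,200:330,::-1],None,fx=5,fy=5))
E
```

```text
t 2.85 f [-1.03 -0.12  0.7 ] fn [ 1.61  1.38  1.52 -0.25] panelpos [-45.34  80.02  12.62] tilt [ 0.0007 -0.0001  0.0005]
```

View pics/s1c.png

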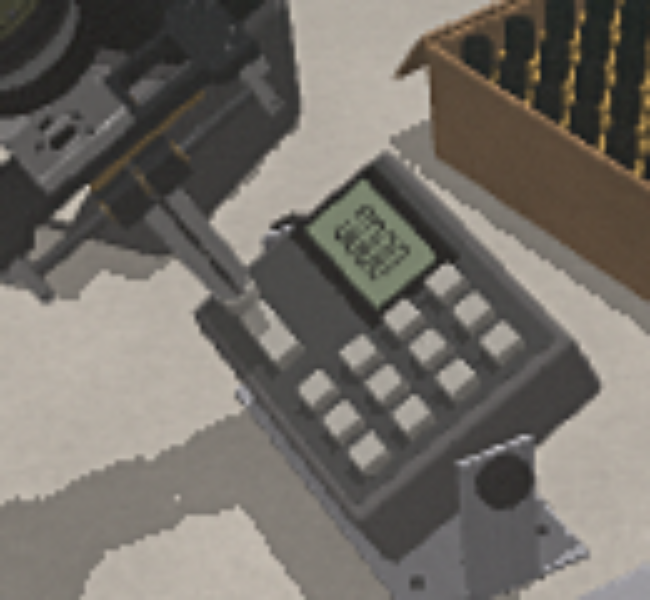

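servo_tool:
  series:
    - [0,0,0.05,0,0,0]
    - [0,0,0.1,0,0,0]
    - [0,0,0.15,0,0,0]
    - [0,0,0.2,0,0,0]
    - [0,0,0.25,0,0,0]
    - [0,0,0.3,0,0,0]
    - [0,0,0.3,0,0,0]
    - [0,0,0.3,0,0,0]
    - [0,0,0.3,0,0,0]
    - [0,0,0.3,0,0,0]

```text
clock: 3.73
eef_pos: [574.1, 314.4, 101.3]
eef_rot: [2.701, -0.002, 1.46]
wrist_force: [-6.2, -1.5, 8.2]
finger_gap: 0.3
```

```bash
python3 - <<'E'
from h import *
force(6)
E
```

```text
t 3.98 f [-6.66 -1.08  8.11] fn [ 9.98  9.04 10.24 10.51 10.37 10.54] panelpos [-45.19  80.12  10.  ] tilt [ 0.0007 -0.0001  0.0006]
```

servo_tool:
  series:
    - [0,0,-0.1,0,0,0]
    - [0,0,-0.3,0,0,0]
    - [0,0,-0.8,0,0,0]
    - [0,0,-1.8,0,0,0]
    - [0,0,-3,0,0,0]
    - [0,0,-5,0,0,0]
    - [0,0,-7,0,0,0]
    - [0,0,-9,0,0,0]
    - [0,0,-11,0,0,0]
    - [0,0,-12,0,0,0]

```text
clock: 4.82
eef_pos: [522.7, 320.3, 212.8]
eef_rot: [2.699, -0.004, 1.46]
wrist_force: [0.7, 0.7, -0.0]
finger_gap: 0.5
```

```bash
python3 - <<'E'
from h import *
force(3)
s,c=snap('side','s2.png'); _,c0=load('side0.png')
a=c0['pixels'][85:185,230:330,::-1]; b=c['pixels'][85:185,230:330,::-1]
cv2.imwrite('pics/s2c.png',cv2.resize(np.hstack([a,b]),None,fx=4,fy=4))
# look pose above bottle: tool down, jaw dir along bottle y (-72.5deg)
a=np.deg2rad(-72.5); y=np.array([np.cos(a),np.sin(a),0]); z=np.array([0,0,-1.]); x=np.cross(y,z)
Rt=np.column_stack([x,y,z]); print(x); print(delta(Rt,[440,-347,230])); print(s['joints'])
E
```

```text
t 4.92 f [0.36 0.19 1.01] fn [-0.29  2.04  0.55] panelpos [-44.21  80.64 132.73] tilt [-0.0016  0.0021  0.0009]
[0.95371695 0.3007058  0.        ]
(array([-67.198,   0.114,  -2.374]), array([ 0.3887, -0.2569,  1.1345]))
[ 0.6134977   0.26361152  1.6146482  -0.35218713  0.94984073  0.88582228]
```

View pics/s2c.png

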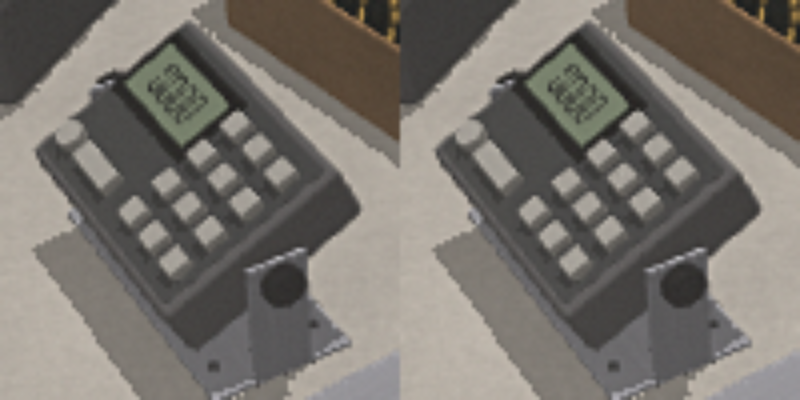

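servo_tool:
  series:
    - [-3,0,-0.3,0.01,0,0.03]
    - [-6.5,0,-0.6,0.03,-0.02,0.1]
    - [-10,0,-0.8,0.06,-0.04,0.17]
    - [-13.7,0,-1,0.09,-0.06,0.25]
    - [-17.4,0,-1.2,0.12,-0.08,0.34]
    - [-21.1,0,-1.4,0.15,-0.1,0.43]
    - [-24.8,0,-1.6,0.18,-0.12,0.52]
    - [-28.5,0,-1.8,0.21,-0.14,0.61]
    - [-32.2,0,-2,0.24,-0.16,0.7]
    - [-36,0,-2.1,0.27,-0.18,0.79]
  gripper: 7

```text
clock: 5.8
eef_pos: [473.8, -38.8, 226.8]
eef_rot: [3.014, -0.053, 0.649]
wrist_force: [0.8, 0.9, -0.0]
finger_gap: 64.0
```

```bash
cat >> h.py <<'E'
def down(deg):
    a=np.deg2rad(deg); y=np.array([np.cos(a),np.sin(a),0]); z=np.array([0,0,-1.])
    return np.column_stack([np.cross(y,z),y,z])
E
python3 - <<'E'
from h import *
s=read_state(); print(s['eef_pos'],s['qd'].round(2)); print(delta(down(-72.5),[440,-347,230]))
E
```

```text
[473.7913274  -38.84044073 226.82087461] [-1.1   0.12 -0.18  0.27  0.41 -0.12]
(array([-21.264,  22.516,   1.424]), array([ 0.117 , -0.0744,  0.3394]))
```

servo_tool:
  series:
    - [-2,2.1,0.1,0.03,-0.02,0.07]
    - [-4.6,4.8,0.2,0.06,-0.04,0.14]
    - [-7.2,7.6,0.4,0.09,-0.06,0.22]
    - [-9.8,10.4,0.6,0.11,-0.07,0.3]
    - [-12.4,13.2,0.8,0.117,-0.074,0.34]
    - [-15,15.9,1,0.117,-0.074,0.34]
    - [-17.5,18.5,1.2,0.117,-0.074,0.34]
    - [-19.2,20.3,1.3,0.117,-0.074,0.34]
    - [-20,21.2,1.4,0.117,-0.074,0.34]
    - [-20,21.2,1.4,0.117,-0.074,0.34]

```text
clock: 6.63
eef_pos: [443.5, -329.1, 228.8]
eef_rot: [3.141, -0.001, 0.307]
wrist_force: [0.4, 0.2, -0.4]
finger_gap: 70.0
```

```bash
python3 - <<'E'
from h import *
s,c=snap('wrist','w2.png'); s=read_state(); print(s['eef_pos'],s['eef_rot'],s['clock']); print(delta(down(-72.5),[440,-347,230]))
E
```

```text
[ 443.87930662 -327.56516157  229.13782329] [ 3.14120943e+00 -1.25787308e-03  3.07655355e-01] 6.6833
(array([-0.958,  1.735, -0.087]), array([ 0.0004, -0.0013,  0.0022]))
```

View pics/w2.png

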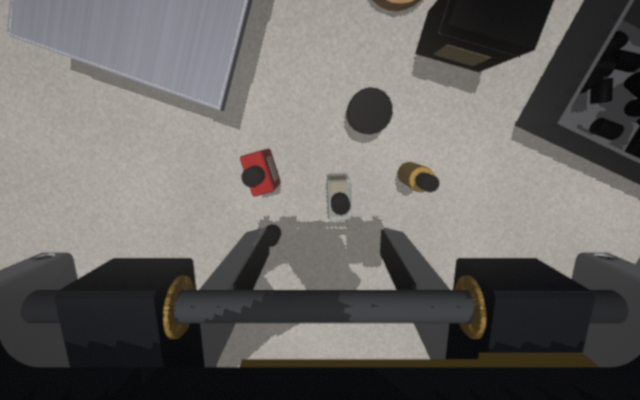

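The wrist view shows the pale bottle at (339,195), between the red one (258,172) and the amber round one (418,177), with its long axis almost vertical in the image. So the yaw is nearly right; I measure it in a zoom.

```bash
python3 - <<'E'
from h import *
s,c=load('w2.png')
x,y=315,160
a=cv2.resize(c['pixels'][y:y+65,x:x+50,::-1],None,fx=9,fy=9,interpolation=cv2.INTER_NEAREST); cv2.imwrite('pics/w2c.png',a)
R0=R.from_euler('xyz',s['eef_rot']).as_matrix(); Tw=np.eye(4);Tw[:3,:3]=R0;Tw[:3,3]=s['eef_pos']
P=Tw@c['mount']
g=c['pixels'][y:y+65,x:x+50].astype(int)
for ce,st in comps(g.max(2)<60,30): print(ce+[x,y],st,onplane(c,ce+[x,y],82,P))
E
```

```text
[339.99317406 203.26962457] [ 17  33  18  21 293] [ 440.22684386 -348.43601392   82.        ]
```

View pics/w2c.png

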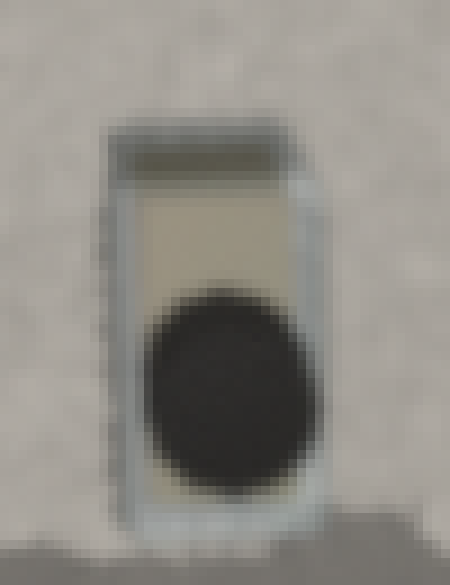

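servo_tool:
  series:
    - [-0.3,0.5,1,0,0,0]
    - [-0.3,0.5,3,0,0,0]
    - [-0.3,0.5,5,0,0,0]
    - [-0.3,0.5,7,0,0,0]
    - [-0.3,0.5,9,0,0,0]
    - [-0.3,0.5,10.5,0,0,0]
    - [-0.3,0.5,11,0,0,0]
    - [-0.3,0.5,11,0,0,0]
    - [-0.3,0.5,11,0,0,0]
    - [-0.3,0.5,11,0,0,0]

```text
clock: 7.52
eef_pos: [443.7, -333.1, 121.4]
eef_rot: [3.138, -0.003, 0.31]
wrist_force: [0.7, -0.4, 0.2]
finger_gap: 69.8
```

```bash
python3 - <<'E'
from h import *
s,c=snap('wrist','w3.png'); s=read_state(); print(s['eef_pos'],s['eef_rot'],s['clock'],s['qd'].round(3)); print(delta(down(-72.5),[440.2,-348,22]))
E
```

```text
[ 443.65897818 -333.21907229  121.47022262] [ 3.13797658 -0.00319813  0.30965778] 7.5667 [-0.004  0.002  0.001 -0.002 -0.002 -0.001]
(array([-0.812,  1.266,  9.949]), array([ 0.0036, -0.0032,  0.0042]))
```

View pics/w3.png

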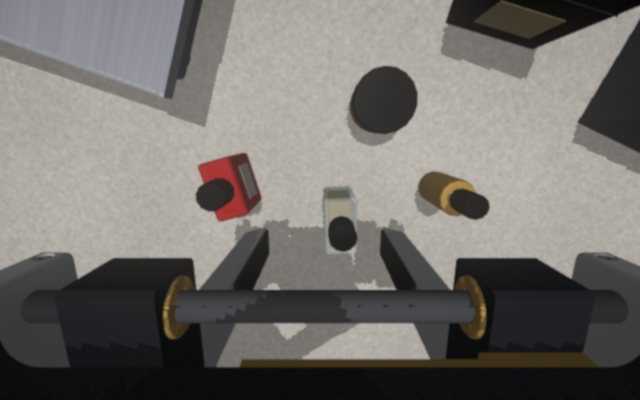

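```bash
python3 - <<'E'
from h import *
s,c=load('w3.png')
R0=R.from_euler('xyz',s['eef_rot']).as_matrix(); Tw=np.eye(4);Tw[:3,:3]=R0;Tw[:3,3]=s['eef_pos']
P=Tw@c['mount']
x,y=315,180
a=cv2.resize(c['pixels'][y:y+80,x:x+50,::-1],None,fx=7,fy=7,interpolation=cv2.INTER_NEAREST); cv2.imwrite('pics/w3c.png',a)
g=c['pixels'][y:y+80,x:x+50].astype(int)
for ce,st in comps(g.max(2)<60,30): print(ce+[x,y],st,onplane(c,ce+[x,y],81,P))
E
```

```text
[341.86068966 233.5862069 ] [ 14  37  28  34 725] [ 440.33350035 -348.48123136   81.        ]
```

View pics/w3c.png

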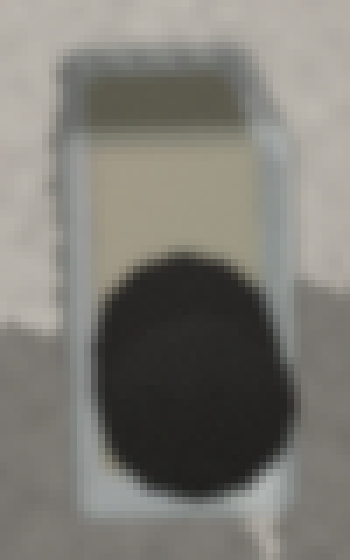

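servo_tool:
  series:
    - [-0.4,0.6,0.5,0,0,0]
    - [-0.82,1.3,1.2,0,0,0]
    - [-0.82,1.3,2.5,0,0,0]
    - [-0.82,1.3,4,0,0,0]
    - [-0.82,1.3,5.5,0,0,0]
    - [-0.82,1.3,7,0,0,0]
    - [-0.82,1.3,8.5,0,0,0]
    - [-0.82,1.3,9.6,0,0,0]
    - [-0.82,1.3,9.9,0,0,0]
    - [-0.82,1.3,9.9,0,0,0]

```text
clock: 8.4
eef_pos: [439.2, -348.2, 20.6]
eef_rot: [3.141, -0.001, 0.309]
wrist_force: [0.2, -0.8, -0.5]
finger_gap: 70.0
```

servo_tool:
  series:
    - [0,0,0,0,0,0]
    - [0,0,0,0,0,0]
    - [0,0,0,0,0,0]
    - [0,0,0,0,0,0]
    - [0,0,0,0,0,0]
    - [0,0,0,0,0,0]
    - [0,0,0,0,0,0]
    - [0,0,0,0,0,0]
    - [0,0,0,0,0,0]
    - [0,0,0,0,0,0]
  gripper: 2
  grip_force: 20

```text
clock: 9.23
eef_pos: [439.7, -348.2, 21.6]
eef_rot: [3.139, -0.002, 0.309]
wrist_force: [-0.4, 0.1, 3.3]
finger_gap: 28.0
```

```bash
python3 - <<'E'
from h import *
s,c=snap('side','s3.png'); cv2.imwrite('pics/s3c.png',cv2.resize(c['pixels'][240:380,290:450,::-1],None,fx=4,fy=4)); print(s['eef_pos'],s['finger_gap'],s['wrist_force'],s['clock'])
E
```

```text
[ 439.71931972 -348.23310489   21.58820471] 27.96129508518716 [-0.38474772  0.07741228  3.25481531] 9.2333
```

View pics/s3c.png

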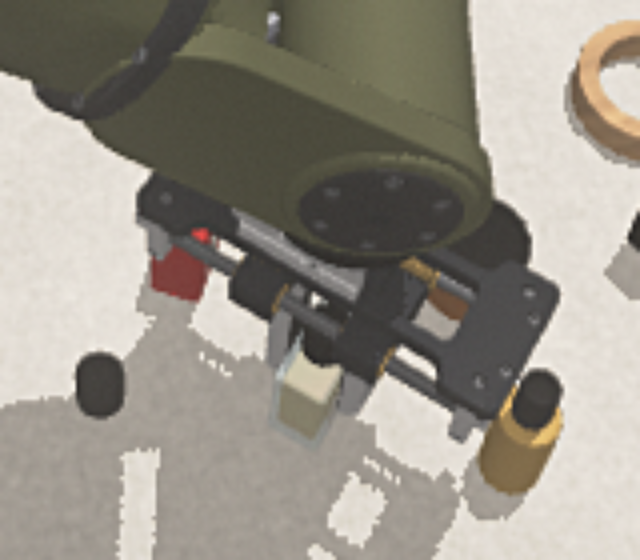

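servo_tool:
  series:
    - [0,0,-0.5,0,0,0]
    - [0,0,-1.5,0,0,0]
    - [0,0,-3.5,0,0,0]
    - [0,0,-6,0,0,0]
    - [0,0,-8.5,0,0,0]
    - [0,0,-11,0,0,0]
    - [0,0,-13,0,0,0]
    - [0,0,-14.5,0,0,0]
    - [0,0,-15,0,0,0]
    - [0,0,-15,0,0,0]

```text
clock: 10.12
eef_pos: [439.5, -348.2, 172.9]
eef_rot: [3.137, -0.003, 0.309]
wrist_force: [0.3, 1.2, -1.7]
finger_gap: 28.2
```

```bash
python3 - <<'E'
from h import *
s,c=snap('side','s4.png'); cv2.imwrite('pics/s4c.png',cv2.resize(c['pixels'][160:380,270:480,::-1],None,fx=3,fy=3)); print(s['eef_pos'],s['finger_gap'],s['wrist_force'],s['clock'])
print(delta(down(-72.5),[632,-93,171]))
E
```

```text
[ 439.46637889 -348.15462147  172.9262492 ] 28.239278757581765 [ 0.31475791  1.24981259 -1.70566398] 10.1167
(array([ 26.131, -18.405,   0.067]), array([ 0.0024, -0.0024,  0.0039]))
```

View pics/s4c.png

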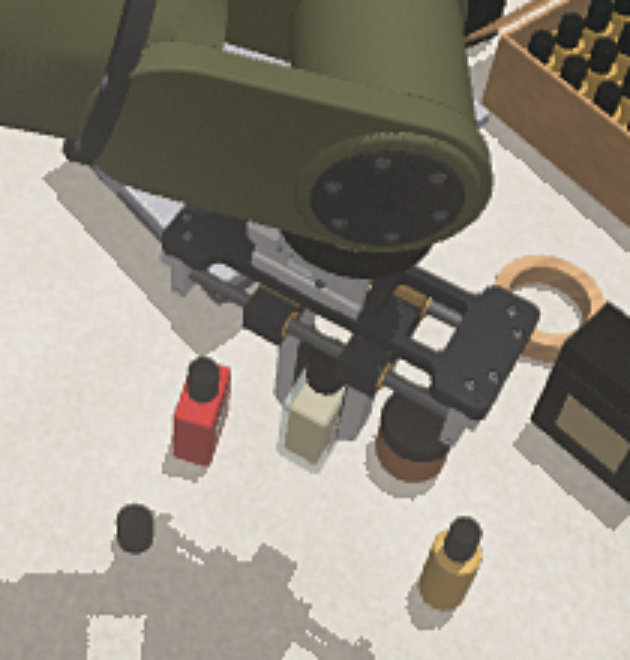

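servo_tool:
  series:
    - [1.5,-1.1,0,0,0,0]
    - [4,-2.8,0,0,0,0]
    - [7,-4.9,0,0,0,0]
    - [10,-7,0,0,0,0]
    - [13,-9.1,0,0,0,0]
    - [16,-11.3,0,0,0,0]
    - [19,-13.4,0,0,0,0]
    - [22,-15.5,0,0,0,0]
    - [24.5,-17.3,0,0,0,0]
    - [26.1,-18.4,0,0,0,0]

```text
clock: 11.0
eef_pos: [632.5, -90.3, 169.7]
eef_rot: [3.141, -0.0, 0.311]
wrist_force: [-0.8, -0.6, -1.8]
finger_gap: 28.2
```

servo_tool:
  series:
    - [0,0,0,0,0,0]
    - [0,0,0,0,0,0]
    - [0,0,0.8,0,0,0]
    - [0,0,1.8,0,0,0]
    - [0,0,2.8,0,0,0]
    - [0,0,3.8,0,0,0]
    - [0,0,4.6,0,0,0]
    - [0,0,5.3,0,0,0]
    - [0,0,5.5,0,0,0]
    - [0,0,5.5,0,0,0]

```text
clock: 11.83
eef_pos: [631.7, -93.3, 115.9]
eef_rot: [3.14, -0.001, 0.309]
wrist_force: [0.8, 0.8, -1.3]
finger_gap: 27.7
```

```bash
python3 - <<'E'
from h import *
s,c=snap('side','s5.png'); cv2.imwrite('pics/s5c.png',cv2.resize(c['pixels'][100:270,270:450,::-1],None,fx=3.5,fy=3.5)); s=read_state();print(s['eef_pos'],s['eef_rot'],s['finger_gap'],s['wrist_force'],s['clock'])
E
```

```text
[631.99035959 -93.32039359 116.58713475] [ 3.13950485e+00 -2.20822083e-03  3.09322515e-01] 28.04779491910303 [-0.99120825  0.25582457 -1.79090088] 11.8833
```

View pics/s5c.png

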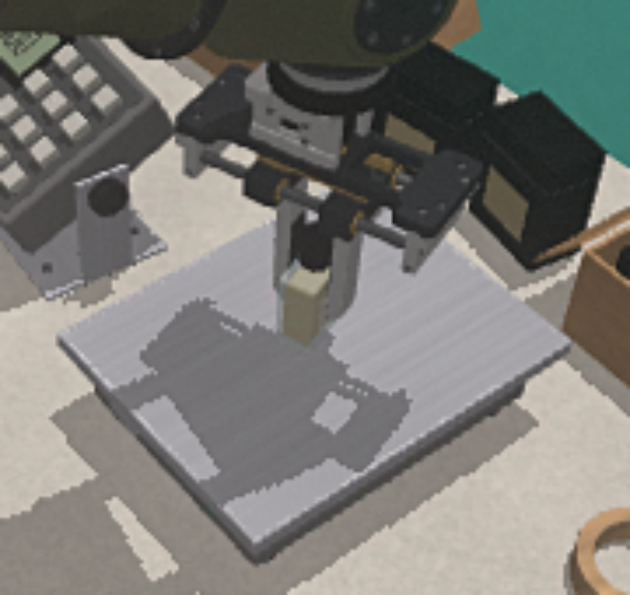

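servo_tool:
  series:
    - [0,0,0.4,0,0,0]
    - [0,0,0.8,0,0,0]
    - [0,0,1.2,0,0,0]
    - [0,0,1.5,0,0,0]
    - [0,0,1.7,0,0,0]
    - [0,0,1.8,0,0,0]
    - [0,0,1.85,0,0,0]
    - [0,0,1.9,0,0,0]
    - [0,0,1.95,0,0,0]
    - [0,0,1.95,0,0,0]

```text
clock: 12.72
eef_pos: [632.0, -93.3, 97.1]
eef_rot: [3.139, -0.002, 0.309]
wrist_force: [0.3, -1.0, -1.1]
finger_gap: 28.1
```

```bash
python3 - <<'E'
from h import *
for i in range(3):
    s=read_state();print(s['eef_pos'],s['wrist_force'],s['clock']); camera('side')
E
```

```text
[632.03968334 -93.31480174  97.12862189] [ 0.33413869 -0.98438955 -1.11963425] 12.7167
[632.05441801 -93.33943763  97.21274542] [ 0.32419388 -0.8998632  -1.29012268] 12.7667
[632.07515692 -93.32690965  97.23496689] [-0.37430385  0.65489647 -1.37388483] 12.8167
```

servo_tool:
  series:
    - [0,0,0.02,0,0,0]
    - [0,0,0.04,0,0,0]
    - [0,0,0.06,0,0,0]
    - [0,0,0.08,0,0,0]
    - [0,0,0.1,0,0,0]
    - [0,0,0.1,0,0,0]
    - [0,0,0.1,0,0,0]
    - [0,0,0.1,0,0,0]
    - [0,0,0.1,0,0,0]
    - [0,0,0.1,0,0,0]

```text
clock: 13.7
eef_pos: [632.1, -93.3, 96.6]
eef_rot: [3.139, -0.003, 0.309]
wrist_force: [-3.6, 0.4, 5.2]
finger_gap: 27.9
```

```bash
python3 - <<'E'
from h import *
for i in range(3):
    s=read_state();print(s['eef_pos'],s['wrist_force'],s['clock']); camera('side')
E
```

```text
[632.10536658 -93.30755623  96.5709971 ] [-3.6342394   0.35254398  5.2045405 ] 13.7
[632.10183533 -93.35111662  96.58241195] [-3.36774146  0.60003909  5.23969087] 13.75
[632.10033767 -93.31643608  96.58525047] [-2.42011319  0.39843865  5.94287212] 13.8
```

servo_tool:
  series:
    - [0,0,0,0,0,0]
    - [0,0,0,0,0,0]
    - [0,0,0,0,0,0]
    - [0,0,0,0,0,0]
    - [0,0,0,0,0,0]
    - [0,0,0,0,0,0]
    - [0,0,0,0,0,0]
    - [0,0,0,0,0,0]
    - [0,0,0,0,0,0]
    - [0,0,0,0,0,0]
  gripper: 7

```text
clock: 14.68
eef_pos: [632.0, -93.3, 96.1]
eef_rot: [3.139, -0.002, 0.309]
wrist_force: [0.2, 0.2, -0.4]
finger_gap: 69.8
```

servo_tool:
  series:
    - [0,0,-0.5,0,0,0]
    - [0,0,-1.5,0,0,0]
    - [0,0,-3.5,0,0,0]
    - [0,0,-6,0,0,0]
    - [0,0,-9,0,0,0]
    - [0,0,-12,0,0,0]
    - [0,0,-14,0,0,0]
    - [0,0,-15,0,0,0]
    - [0,0,-15,0,0,0]
    - [0,0,-15,0,0,0]

```text
clock: 15.52
eef_pos: [631.4, -93.1, 245.6]
eef_rot: [3.14, -0.002, 0.309]
wrist_force: [0.2, 0.5, -0.1]
finger_gap: 70.0
```

```bash
python3 - <<'E'
from h import *
s,c=snap('side','s6.png'); cv2.imwrite('pics/s6c.png',cv2.resize(c['pixels'][60:270,230:450,::-1],None,fx=3,fy=3)); print(s['eef_pos'],s['finger_gap'],s['wrist_force'],s['clock'],s['joints'])
print(pk(45,-80,12.5),delta(RT,pk(45,-80,50)))
E
```

```text
[631.43090245 -93.0808936  245.58802019] 69.9681482480941 [ 0.22742311  0.51693473 -0.1289523 ] 15.5167 [-2.03417575e-01  4.76770468e-01  1.18610029e+00 -7.48176606e-04
  1.47612990e+00  1.05814440e+00]
[636.41941072 146.32248083 141.73220092] (array([  6.318, -23.295,   6.875]), array([-0.3883,  0.2556, -1.1308]))
```

View pics/s6c.png

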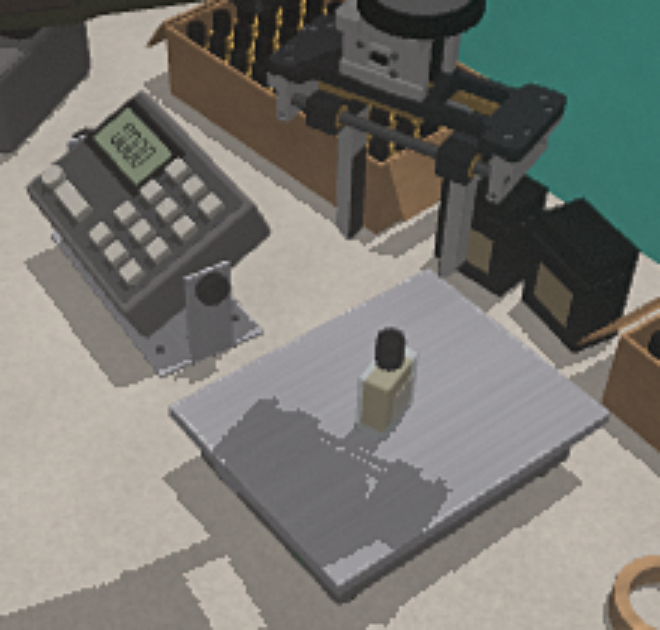

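servo_tool:
  series:
    - [0.2,-1.5,0,-0.02,0.02,-0.07]
    - [0.6,-4,0,-0.06,0.04,-0.18]
    - [1,-7,0,-0.1,0.065,-0.29]
    - [1.5,-10,0.2,-0.14,0.09,-0.4]
    - [2,-13,0.4,-0.18,0.115,-0.51]
    - [2.5,-16,0.6,-0.215,0.14,-0.62]
    - [3,-19,0.8,-0.25,0.165,-0.73]
    - [3.5,-22,1,-0.29,0.19,-0.84]
    - [3.9,-23.8,1.3,-0.325,0.215,-0.95]
    - [4,-24.3,1.45,-0.36,0.235,-1.05]
  gripper: 0

```text
clock: 16.4
eef_pos: [594.5, 153.3, 229.0]
eef_rot: [2.73, -0.015, 1.387]
wrist_force: [1.2, -0.7, -0.7]
finger_gap: 6.8
```

```bash
python3 - <<'E'
from h import *
print(delta(RT,pk(45,-80,110)),read_state()['qd'].round(2))
E
```

```text
(array([-0.239,  0.132, -0.047]), array([-0.0284,  0.0183, -0.0721])) [ 0.06 -0.19  0.38 -0.09 -0.63 -1.05]
```

servo_tool:
  series:
    - [-0.1,0,0,0,0,-0.01]
    - [-0.15,0.1,0.5,-0.005,0.003,-0.02]
    - [-0.15,0.1,1.5,-0.01,0.006,-0.02]
    - [-0.15,0.1,2.5,-0.01,0.006,-0.02]
    - [-0.15,0.1,3.5,-0.01,0.006,-0.02]
    - [-0.15,0.1,4.5,-0.01,0.006,-0.02]
    - [-0.15,0.1,5,-0.01,0.006,-0.02]
    - [-0.15,0.1,5,-0.01,0.006,-0.02]
    - [-0.15,0.1,5,-0.01,0.006,-0.02]
    - [-0.15,0.1,5,-0.01,0.006,-0.02]

```text
clock: 17.23
eef_pos: [616.4, 145.8, 186.2]
eef_rot: [2.718, -0.015, 1.399]
wrist_force: [-0.5, 0.1, 0.0]
finger_gap: 0.6
```

```bash
python3 - <<'E'
from h import *
s,c=snap('wrist','w4.png'); force(3)
print(delta(RT,pk(45,-80,14)),s['qd'].round(2))
R0=R.from_euler('xyz',s['eef_rot']).as_matrix(); Tw=np.eye(4);Tw[:3,:3]=R0;Tw[:3,3]=s['eef_pos']
P=Tw@c['mount']
im=c['pixels'][:,:,::-1].copy()
for k,(x,y) in KEYS.items():
  for dz,col in((10,(0,0,255)),(12.5,(0,255,0))):
    u=proj(c,pk(x,y,dz),P); cv2.circle(im,tuple(int(round(v)) for v in u),1,col,-1)
cv2.imwrite('pics/w4m.png',im)
E
```

```text
t 17.38 f [0.14 0.05 0.02] fn [ 0.4   0.16 -0.68] panelpos [ 46.03 -82.53  61.38] tilt [ 0.0166 -0.0138  0.0606]
(array([ 0.313, -0.037,  4.733]), array([-0.0166,  0.0138, -0.0606])) [ 0.   -0.01 -0.    0.   -0.   -0.  ]
```

View pics/w4m.png

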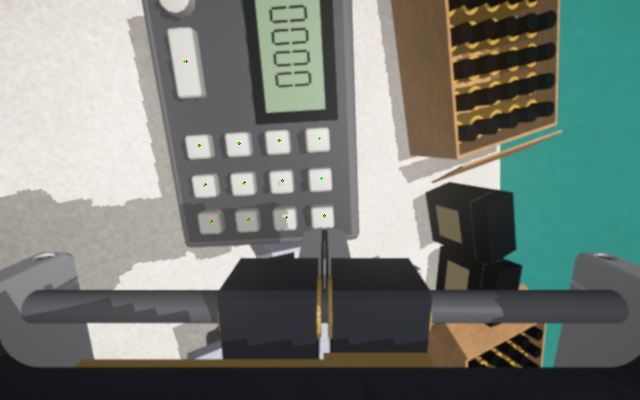

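servo_tool:
  series:
    - [0.1,0,0.5,-0.004,0.004,-0.02]
    - [0.2,-0.02,1.2,-0.01,0.008,-0.04]
    - [0.31,-0.04,2,-0.017,0.014,-0.06]
    - [0.31,-0.04,2.8,-0.017,0.014,-0.06]
    - [0.31,-0.04,3.5,-0.017,0.014,-0.06]
    - [0.31,-0.04,4,-0.017,0.014,-0.06]
    - [0.31,-0.04,4.3,-0.017,0.014,-0.06]
    - [0.31,-0.04,4.5,-0.017,0.014,-0.06]
    - [0.31,-0.04,4.6,-0.017,0.014,-0.06]
    - [0.31,-0.04,4.6,-0.017,0.014,-0.06]

```text
clock: 18.22
eef_pos: [635.2, 146.3, 143.7]
eef_rot: [2.701, -0.002, 1.46]
wrist_force: [0.7, 0.6, -0.0]
finger_gap: 0.5
```

```bash
python3 - <<'E'
from h import *
force(4)
E
```

```text
t 18.37 f [ 0.31  0.21 -0.13] fn [-0.3   0.07  0.36 -1.08] panelpos [ 44.81 -80.11  15.02] tilt [-0.0002  0.0001  0.0006]
```

servo_tool:
  series:
    - [0,0,0.05,0,0,0]
    - [0,0,0.1,0,0,0]
    - [0,0,0.15,0,0,0]
    - [0,0,0.2,0,0,0]
    - [0,0,0.25,0,0,0]
    - [0,0,0.3,0,0,0]
    - [0,0,0.35,0,0,0]
    - [0,0,0.35,0,0,0]
    - [0,0,0.35,0,0,0]
    - [0,0,0.35,0,0,0]

```text
clock: 19.2
eef_pos: [636.6, 146.2, 140.7]
eef_rot: [2.701, -0.002, 1.46]
wrist_force: [-2.6, -0.3, 2.5]
finger_gap: 0.8
```

```bash
python3 - <<'E'
from h import *
force(4)
E
```

```text
t 19.35 f [-2.27  0.16  2.52] fn [3.33 3.06 3.53 3.08] panelpos [ 44.74 -80.13  11.42] tilt [ 0.0002 -0.      0.0005]
```

servo_tool:
  series:
    - [0,0,0.03,0,0,0]
    - [0,0,0.06,0,0,0]
    - [0,0,0.09,0,0,0]
    - [0,0,0.12,0,0,0]
    - [0,0,0.14,0,0,0]
    - [0,0,0.14,0,0,0]
    - [0,0,0.14,0,0,0]
    - [0,0,0.14,0,0,0]
    - [0,0,0.14,0,0,0]
    - [0,0,0.14,0,0,0]

```text
clock: 20.18
eef_pos: [637.2, 146.1, 139.6]
eef_rot: [2.701, -0.002, 1.46]
wrist_force: [-4.8, -0.8, 7.7]
finger_gap: 0.7
```

```bash
python3 - <<'E'
from h import *
force(4)
E
```

```text
t 20.33 f [-5.24 -0.27  7.77] fn [ 8.99  9.31 10.25  8.39] panelpos [ 44.77 -80.12  10.27] tilt [ 0.0001 -0.0001  0.0006]
```

servo_tool:
  series:
    - [0,0,-0.15,0,0,0]
    - [0,0,-0.5,0,0,0]
    - [0,0,-1.5,0,0,0]
    - [0,0,-3,0,0,0]
    - [0.6,-1.5,-4,0,0,0]
    - [1.5,-4.5,-4,0,0,0]
    - [2.5,-7.5,-4,0,0,0]
    - [3,-8.8,-4,0,0,0]
    - [3,-9,-4,0,0,0]
    - [3,-9,-4,0,0,0]

```text
clock: 21.17
eef_pos: [542.4, 187.1, 137.6]
eef_rot: [2.701, -0.002, 1.461]
wrist_force: [0.0, 0.7, 0.7]
finger_gap: 0.2
```

```bash
python3 - <<'E'
from h import *
s,c=snap('wrist','w5.png')
force(3)
print(delta(RT,pk(-45,-50,15.5)),s['qd'].round(2))
R0=R.from_euler('xyz',s['eef_rot']).as_matrix(); Tw=np.eye(4);Tw[:3,:3]=R0;Tw[:3,3]=s['eef_pos']
P=Tw@c['mount']
im=c['pixels'][:,:,::-1].copy()
for k,(x,y) in KEYS.items():
    u=proj(c,pk(x,y,12.5),P); cv2.circle(im,tuple(int(round(v)) for v in u),1,(0,0,255),-1)
cv2.imwrite('pics/w5m.png',im)
E
```

```text
t 21.32 f [ 0.53 -0.09  0.25] fn [-0.44  0.42  0.01] panelpos [-44.26 -50.2   50.38] tilt [-0.0007  0.      0.0013]
(array([ 0.034, -0.092,  3.475]), array([ 0.0007, -0.    , -0.0013])) [-0.03  0.01 -0.04  0.    0.   -0.02]
```

View pics/w5m.png

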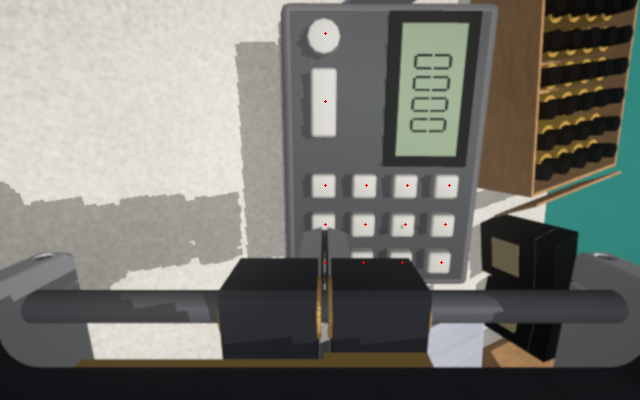

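servo_tool:
  series:
    - [0,-0.05,0.5,0,0,0]
    - [0.02,-0.1,1.2,0,0,0]
    - [0.03,-0.15,2,0,0,0]
    - [0.03,-0.15,2.6,0,0,0]
    - [0.03,-0.15,3,0,0,0]
    - [0.03,-0.15,3.2,0,0,0]
    - [0.03,-0.15,3.35,0,0,0]
    - [0.03,-0.15,3.45,0,0,0]
    - [0.03,-0.15,3.5,0,0,0]
    - [0.03,-0.15,3.5,0,0,0]

```text
clock: 22.15
eef_pos: [556.2, 185.7, 105.0]
eef_rot: [2.701, -0.002, 1.46]
wrist_force: [-1.1, 0.0, -0.3]
finger_gap: 0.3
```

servo_tool:
  series:
    - [0,0,0.05,0,0,0]
    - [0,0,0.1,0,0,0]
    - [0,0,0.15,0,0,0]
    - [0,0,0.2,0,0,0]
    - [0,0,0.25,0,0,0]
    - [0,0,0.3,0,0,0]
    - [0,0,0.35,0,0,0]
    - [0,0,0.4,0,0,0]
    - [0,0,0.4,0,0,0]
    - [0,0,0.4,0,0,0]

```text
clock: 22.98
eef_pos: [557.9, 185.5, 101.3]
eef_rot: [2.701, -0.002, 1.46]
wrist_force: [-1.2, -0.2, 1.7]
finger_gap: 0.2
```

```bash
python3 - <<'E'
from h import *
force(4)
E
```

```text
t 23.13 f [-1.32 -0.11  2.19] fn [2.06 3.   2.68 2.41] panelpos [-46.75 -49.78  11.02] tilt [ 0.0001 -0.      0.0006]
```

servo_tool:
  series:
    - [0,0,0.05,0,0,0]
    - [0,0,0.1,0,0,0]
    - [0,0,0.15,0,0,0]
    - [0,0,0.2,0,0,0]
    - [0,0,0.25,0,0,0]
    - [0,0,0.3,0,0,0]
    - [0,0,0.3,0,0,0]
    - [0,0,0.3,0,0,0]
    - [0,0,0.3,0,0,0]
    - [0,0,0.3,0,0,0]

```text
clock: 23.97
eef_pos: [559.1, 185.4, 98.6]
eef_rot: [2.701, -0.002, 1.46]
wrist_force: [-3.5, -0.0, 6.1]
finger_gap: 0.8
```

```bash
python3 - <<'E'
from h import *
force(4)
E
```

```text
t 24.12 f [-3.49 -0.57  5.15] fn [7.   5.92 5.93 5.6 ] panelpos [-46.75 -49.78   8.08] tilt [ 0.0002 -0.      0.0006]
```

servo_tool:
  series:
    - [0,0,0.01,0,0,0]
    - [0,0,0.02,0,0,0]
    - [0,0,0.02,0,0,0]
    - [0,0,0.02,0,0,0]
    - [0,0,0.02,0,0,0]
    - [0,0,0.02,0,0,0]
    - [0,0,0.02,0,0,0]
    - [0,0,0.02,0,0,0]
    - [0,0,0.02,0,0,0]
    - [0,0,0.02,0,0,0]

```text
clock: 24.95
eef_pos: [559.2, 185.4, 98.6]
eef_rot: [2.701, -0.002, 1.46]
wrist_force: [-6.0, -0.5, 7.8]
finger_gap: 0.5
```

```bash
python3 - <<'E'
from h import *
force(4)
print(np.array([0]))
E
```

```text
t 25.1 f [-5.41 -0.19  7.7 ] fn [9.57 9.27 9.44 8.73] panelpos [-46.74 -49.78   8.01] tilt [ 0.0001 -0.0001  0.0006]
[0]
```

servo_tool:
  series:
    - [0,0,-0.2,0,0,0]
    - [0,0,-0.6,0,0,0]
    - [0,0,-1.6,0,0,0]
    - [0,0,-3,0,0,0]
    - [1.5,0,-4,0,0,0]
    - [4.5,0.1,-4,0,0,0]
    - [7.3,0.1,-4,0,0,0]
    - [8.6,0.1,-4,0,0,0]
    - [8.8,0.1,-4,0,0,0]
    - [8.8,0.1,-4,0,0,0]

```text
clock: 25.93
eef_pos: [552.5, 274.6, 134.9]
eef_rot: [2.702, -0.002, 1.461]
wrist_force: [0.2, 0.2, 0.1]
finger_gap: 0.1
```

```bash
python3 - <<'E'
from h import *
s,c=snap('wrist','w6.png')
force(3)
print(delta(RT,pk(-45.5,38,15)),s['qd'].round(2))
R0=R.from_euler('xyz',s['eef_rot']).as_matrix(); Tw=np.eye(4);Tw[:3,:3]=R0;Tw[:3,3]=s['eef_pos']
P=Tw@c['mount']
im=c['pixels'][:,:,::-1].copy()
for k,(x,y) in KEYS.items():
    u=proj(c,pk(x,y,12.5),P); cv2.circle(im,tuple(int(round(v)) for v in u),1,(0,0,255),-1)
cv2.imwrite('pics/w6m.png',im)
E
```

```text
t 26.08 f [-0.16  0.03  0.25] fn [0.24 0.41 0.24] panelpos [-45.97  37.22  47.65] tilt [ 0.0008 -0.0009  0.0012]
(array([0.101, 0.033, 3.267]), array([-0.0008,  0.0009, -0.0012])) [-0.03 -0.01  0.02  0.   -0.01 -0.01]
```

View pics/w6m.png

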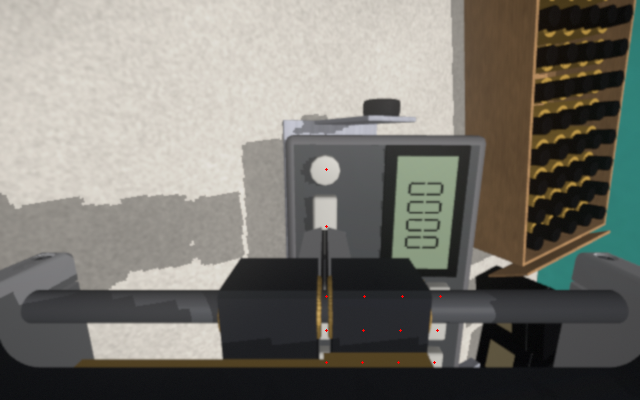

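servo_tool:
  series:
    - [0.02,0,0.5,0,0,0]
    - [0.05,0,1.2,0,0,0]
    - [0.08,0.02,2,0,0,0]
    - [0.08,0.03,2.6,0,0,0]
    - [0.08,0.03,3,0,0,0]
    - [0.08,0.03,3.15,0,0,0]
    - [0.08,0.03,3.2,0,0,0]
    - [0.08,0.03,3.25,0,0,0]
    - [0.08,0.03,3.25,0,0,0]
    - [0.08,0.03,3.25,0,0,0]

```text
clock: 26.92
eef_pos: [567.1, 273.9, 106.2]
eef_rot: [2.701, -0.003, 1.46]
wrist_force: [-0.3, 0.8, 0.0]
finger_gap: 0.3
```

servo_tool:
  series:
    - [0,0,0.06,0,0,0]
    - [0,0,0.12,0,0,0]
    - [0,0,0.18,0,0,0]
    - [0,0,0.24,0,0,0]
    - [0,0,0.3,0,0,0]
    - [0,0,0.36,0,0,0]
    - [0,0,0.42,0,0,0]
    - [0,0,0.48,0,0,0]
    - [0,0,0.5,0,0,0]
    - [0,0,0.5,0,0,0]

```text
clock: 27.75
eef_pos: [569.2, 273.6, 101.4]
eef_rot: [2.701, -0.002, 1.46]
wrist_force: [-1.6, -0.2, 2.5]
finger_gap: 0.6
```

```bash
python3 - <<'E'
from h import *
force(4)
E
```

```text
t 27.9 f [-0.91 -0.19  1.73] fn [2.92 2.07 1.34 1.42] panelpos [-45.42  39.01  10.3 ] tilt [ 0.0002 -0.      0.0006]
```

servo_tool:
  series:
    - [0,0,0.06,0,0,0]
    - [0,0,0.12,0,0,0]
    - [0,0,0.18,0,0,0]
    - [0,0,0.24,0,0,0]
    - [0,0,0.3,0,0,0]
    - [0,0,0.36,0,0,0]
    - [0,0,0.4,0,0,0]
    - [0,0,0.4,0,0,0]
    - [0,0,0.4,0,0,0]
    - [0,0,0.4,0,0,0]

```text
clock: 28.73
eef_pos: [570.9, 273.4, 97.8]
eef_rot: [2.701, -0.002, 1.46]
wrist_force: [-3.1, -0.0, 3.6]
finger_gap: 0.4
```

```bash
python3 - <<'E'
from h import *
force(4)
E
```

```text
t 28.88 f [-2.52 -0.27  3.5 ] fn [4.58 4.43 4.1  3.79] panelpos [-45.44  39.01   6.3 ] tilt [ 0.0002 -0.      0.0006]
```

servo_tool:
  series:
    - [0,0,0.02,0,0,0]
    - [0,0,0.04,0,0,0]
    - [0,0,0.06,0,0,0]
    - [0,0,0.08,0,0,0]
    - [0,0,0.08,0,0,0]
    - [0,0,0.08,0,0,0]
    - [0,0,0.08,0,0,0]
    - [0,0,0.08,0,0,0]
    - [0,0,0.08,0,0,0]
    - [0,0,0.08,0,0,0]

```text
clock: 29.72
eef_pos: [571.1, 273.4, 97.2]
eef_rot: [2.701, -0.002, 1.46]
wrist_force: [-5.1, -0.1, 7.2]
finger_gap: 0.4
```

```bash
python3 - <<'E'
from h import *
force(4)
E
```

```text
t 29.87 f [-5.75 -0.61  6.8 ] fn [8.69 8.77 8.1  8.7 ] panelpos [-45.41  39.03   5.7 ] tilt [ 0.0002 -0.      0.0007]
```

servo_tool:
  series:
    - [0,0,-0.2,0,0,0]
    - [0,0,-0.6,0,0,0]
    - [0,0,-1.6,0,0,0]
    - [0,0,-3,0,0,0]
    - [0,0,-5,0,0,0]
    - [0,0,-7,0,0,0]
    - [0,0,-9,0,0,0]
    - [0,0,-11,0,0,0]
    - [0,0,-12,0,0,0]
    - [0,0,-12,0,0,0]

```text
clock: 30.7
eef_pos: [520.2, 279.4, 208.0]
eef_rot: [2.698, -0.004, 1.46]
wrist_force: [-0.3, 0.4, -0.2]
finger_gap: 0.3
```

```bash
python3 - <<'E'
from h import *
force(2)
s,c=snap('side','s7.png'); _,c0=load('side0.png')
cv2.imwrite('pics/s7c.png',cv2.resize(c['pixels'][80:270,230:450,::-1],None,fx=3,fy=3))
d=cv2.absdiff(c['pixels'],c0['pixels'])[90:185,235:325].max(2); print('panel diff max',d.max(),(d>25).sum())
g=cv2.cvtColor(c['pixels'],cv2.COLOR_RGB2GRAY)[95:170,235:315]
for ce,st in comps(g>150,18,70): print(np.round(ce+[235,95],1),st[4])
E
```

```text
t 30.75 f [-0.59  0.13 -0.44] fn [ 0.01 -0.29] panelpos [-44.85  39.39 126.97] tilt [-0.0009  0.001   0.0006]
panel diff max 61 9
[288.2 115.3] 24
[293.8 121.2] 24
[253.4 125.7] 61
[280.  122.4] 23
[299.6 127.2] 25
[285.  128.5] 24
[271.2 129.7] 23
[290.7 134.8] 28
[276.5 135.9] 23
[262.5 137. ] 24
[281.7 142. ] 26
[267.6 143.1] 24
[273.  149.5] 24
```

View pics/s7c.png

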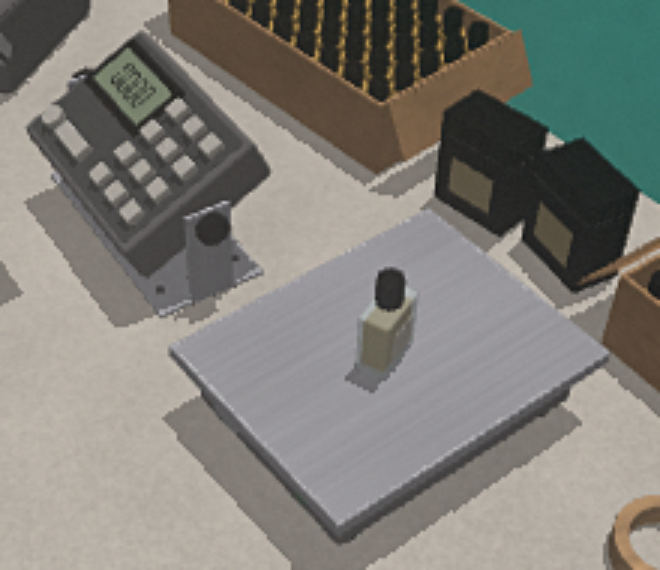

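The key blobs are where they started to within 0.3 px, so the keys are up and the indicator has not tilted. The bottle stands upright on the pan at side-view pixel (360,187), and nothing touches the robot. I hand in now.

```bash
python3 -c "
from cell import sign_off
print(sign_off())"
```

```text
the job is handed in; nothing more can be done
None
```

The job is done and handed in at about 31 s of the 72 s allowed; the sign-off gives no verdict.

**What I did:** I pressed ZERO on the empty pan and gripped the cream rectangular bottle by its flat sides. I set it upright near the pan's centre at about (632, -93) mm, let go, then pressed 9, 0 and PRINT.

**Keys:** I felt for the hard stop on each key with the wrist force. The final readings were about 10, 9, 9 and 9 N, against a spring maximum of 4.5 N and slip at about 13 N.

**Last checks:**
- In the last side picture the number keys and PRINT lie within 0.3 px of where they started. By eye ZERO is up and the indicator has not tilted.
- The bottle stands upright near the middle of the pan, and the robot is clear of everything.

**Disagreements:**
- The two-camera measurement put the key tops about 2.5 mm too low, which the first touch showed. My first press on ZERO therefore reached about 10 N in one step, harder than I meant.
- The display still read 0000 in every picture I looked at, so it did not confirm the key presses.
- I did not measure the other items again at the end. I saw no contact with them.

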